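Stopper the open can on the shed shelf

TASK

One of the four steel cans in the row is open: its top is a funnel-shaped mouth. Take the tapered wooden stopper that matches this mouth, the widest of the three, lower it in (do not drop it) until it sits fully home and upright, and let go. Leave the other two wooden stoppers alone and do not shove the can out of its place.

Things in the scene. Friction and masses are not known exactly. Their poses are not given: they have to be found in the camera images.
- stopper: Matching stopper, pale wood, 76 mm tall, 0.16 kg, upright on its narrow end in the row farther from the robot. Origin: centre of its underside, z up. From below: taper 30 mm high, diameter 36 mm at the underside widening to 72; straight band to 36 mm height, 72 diameter, with a flat shoulder; round knob to grip, 28 diameter, from 36 to 76 mm height.
- open_can: Open steel can, 94 mm diameter, 90 tall, 1.6 kg, loose, in a row with three closed, flat-lidded cans of its size. Origin: centre of its underside, z up. Funnel mouth centred in the top: 73 mm wide at the rim, narrowing like the stopper's taper to 30 mm at 54 mm height. With the stopper home, its underside is 59 mm above the can's underside, its shoulder 5 mm above the rim.
- small_stopper: bystander: a smaller wooden stopper, tapered from 28 to 46 mm diameter, with a 20 mm knob, 64 mm tall. Origin: centre of its underside, z up
- straight_plug: bystander: a straight-sided wooden plug, 50 mm diameter and 41 mm tall, with a 28 mm knob, 71 mm tall in all. Origin: centre of its underside, z up
There are look-alikes about, which are no part of the job. What is shaped like the stopper but pink or turquoise is not meant. Leave any red look-alike of the open_can alone.

How it is judged:
By the outcome, as a careful person would: the job done as asked, in the order asked, and still so for the second after the job is handed in, with the robot touching nothing.
It also fails if it takes over 40 s, if anything falls off the work surface, if the arm or the gripper's body presses on something with over 40 N, if the wrist force passes 120 N, or if a joint passes its speed limit or range.

ROBOT

A 7-joint arm with a two-finger parallel gripper is mounted at the origin on the work surface. World frame = base frame: x ahead of the robot, y to its left, z up, the work surface at z = 0. Lengths are in mm, angles in rad, forces in N, time in s.
With the tool pointing down it reaches from about 425 to 950 mm from the base axis. Payload 16.7 kg.
Tool frame: the origin (TCP) lies at the very end of the fingers, on their centre line; the grasp point (between the pads) lies 19 mm behind it; z points along the fingers, y is the line along which they close (so a half turn about z gives the same grasp; the last joint's range is limited). The gripper opens to 94 mm and grips with 3 to 60 N. Pads are 16 mm wide; open, the fingers measure 119 mm over their backs; the gripper's body (75 mm by 177 mm) begins 78 mm behind the grasp point.
Start: joints at [-1.345, 0.426, 0.074, 1.606, -0.034, 1.111, -0.067], TCP at [247.737, 627.854, 205.467] pointing down, gripper open.
Joint ranges: [-2.85, 2.85], [-0.5, 2.14], [-1.23, 1.37], [0.21, 2.46], [-1.02, 4.16], [0.16, 2.05], [-2.73, 2.73]. Speed limits (rad/s): [1.89, 1.89, 2.39, 2.39, 3.01, 3.01, 3.01].

INTERFACE

Orientations are given as a unit quaternion [x, y, z, w].
In Python, from workcell import get_state, camera, calibration, hand_in, spot_in, cut_out, place_of gives the robot as it stands. The module is installed in compiled form; this text tells all that it offers.
- The arm moves only by the tool jog_arm, never from a script. Its arguments are lists of equal length, an entry for each row: "offset": the shift along the tool's x, y, z scaled (see below), a list of three; "spin": the turn about the tool's z scaled (see below). A call has 1 to 5 rows; each row shifts and turns the commanded pose from where the row before left it, along the tool's axes as they then stand; what a row does not reach is not made up. The controller multiplies each number of a shift by 0.04 m and each number of a turn by 0.12 rad. A row lasts 1/12 s, in which the tool goes at most 41.7 mm and 7.16 degrees, less where a joint would pass 70% of its speed; a pose out of reach is approached as far as the arm can. A call with a number of a shift or a turn outside -1 to 1 is refused whole. A call with a gripper value outside its range is refused whole. "grip" is the opening, from -1 (shut) to 1 (fully open), set as the call begins (left out, the last holds). The fingers move at their own pace and stop on an object; "squeeze" is the grip in N (left out, the last holds). Time passes only in rows, so rows that do not move let the fingers close. It gives the time, the measured TCP pose, the force, the opening and the grip force at its end, in the units of the state.
- get_state(): the state, without advancing time (a new reading comes with each control period).
- camera(name): name is "scene" or "side" or "wrist"; returns the picture (480x640x3 uint8, blue, green, red); there is no depth.
- calibration(name): a dict with "fov_y" (degrees; the focal length in pixels is half the picture's height over the tangent of half this angle, whatever the lens; pixels are square), "cx", "cy" (the principal point, pixels), "origin" and "attitude" of the camera in the world. Camera axes: x right, y down, z forward; pixel columns grow to the right and rows downward; lengths in mm; the calibration is good to about 2 mm. A picture is of the moment at which its call begins: read the wrist's pose just before it. calibration takes no time and is no camera call; for the wrist camera it gives the pose at the moment of the call.
- hand_in(): hands the job in; it is judged then, once.
Trained networks look in the newest picture that a camera, given by its name, has taken for a name from the list of things; names that differ only in an ending like _2 or _b are one class to them, and where a whole thing is asked for, a point or a joint stands for the part that bears it (a point fixed in the world has none). Each returns a list of dicts, best first, with "confidence" (0 to 1); they miss things now and then, are a little off and sometimes report something else, mostly with a low value. They report only what shows in the picture. A call takes as long as a camera call. They do not tell look-alikes from the thing itself.
- spot_in(camera, target): "point" ([column, row] in pixels, amid what is visible of it).
- cut_out(camera, target): "mask" (480x640 bool, what is visible of it) and "point" ([column, row] in pixels, amid what is visible of it).
- place_of(camera, target): "point" ([column, row] in pixels: a listed point, or the origin of a listed thing).
The state is a dict: "clock": time; "joint_pos": joint angles; "qd": joint speeds; "joint_efforts": joint torques, N m; "tool_pos": TCP position; "eef_rot": TCP orientation; "contact_force": force on the tool from outside, world axes, zero at the start; "moment": the same for the moment, N m; "grip_width": finger opening in mm; "grip_force": force on a finger pad.
Only numpy, scipy, OpenCV 4.12 (cv2) and the standard library are available. Lean on these libraries where they do the work, as an engineer would, in place of code of your own. Each camera call takes 0.05 s, during which the arm holds its last target. There are 200 camera calls.

## Working session

There is one attempt and no reset: what is moved stays moved. The work goes in short steps, Python scripts to look and compute and a tool call to move; the robot and the scene stay as the last step left them, time stands still between calls to the robot, and variables do not carry over. Pictures are saved under pics/ and viewed, at most 10 in all, crops included, and the job is handed in when it is done.

Besides the shell and the picture viewer there is one more tool, called as name(argument=value, ...), one argument or row to a line, values as JSON. jog_arm: Moves the arm, as the interface text tells. Shifts and turns lie within -1 to 1; 1 stands for 0.04 m of shift or 0.12 rad of turn. Its arguments: {"type":"object","properties":{"offset":{"type":"array","items":{"type":"array","items":{"type":"number"}}},"spin":{"type":"array","items":{"type":"number"}},"grip":{"type":"number"},"squeeze":{"type":"number"}},"required":["offset","spin"]}

```bash
mkdir -p pics; cat > h.py <<'E'
import numpy as np, cv2
from workcell import *
from scipy.spatial.transform import Rotation as R
def att(c):
    a=np.array(c["attitude"],float)
    return R.from_quat(a).as_matrix() if a.size==4 else a.reshape(3,3)
def ray(c,p):
    f=240/np.tan(np.radians(c["fov_y"])/2)
    return att(c)@np.array([(p[0]-c["cx"])/f,(p[1]-c["cy"])/f,1.0])
def at_z(c,p,z):
    o=np.array(c["origin"],float); d=ray(c,p)
    return o+d*(z-o[2])/d[2]
def proj(c,P):
    f=240/np.tan(np.radians(c["fov_y"])/2)
    q=att(c).T@(np.array(P,float)-np.array(c["origin"]))
    return [f*q[0]/q[2]+c["cx"],f*q[1]/q[2]+c["cy"]]
E
python3 - <<'E'
from h import *
s=get_state(); print(s["clock"],s["tool_pos"],s["eef_rot"])
ims=[]
for n in ["scene","side"]:
    im=camera(n); c=calibration(n); print(n,c)
    for t in ["stopper","open_can","small_stopper","straight_plug"]:
        z=90 if 0 else 0
        for d in place_of(n,t)[:5]: print(n,t,round(d["confidence"],2),np.round(d["point"]),np.round(at_z(c,d["point"],0)))
    cv2.imwrite(f"pics/{n}1.png",im)
E
```

```text
0.0 [247.5807658  627.48494183 204.78966791] [ 1.86787858e-01  9.82400064e-01 -6.37004888e-04 -7.16911155e-05]
scene {'fov_y': 44.664566668888945, 'cx': 312.5140818278735, 'cy': 231.95283914982315, 'origin': array([1409.88740368,  373.11246763,  838.6157044 ]), 'attitude': array([ 0.48305507,  0.76697489, -0.36220814, -0.21728457])}
scene stopper 0.85 [184. 264.] [ 728. -277.    0.]
scene stopper 0.83 [237. 238.] [ 610. -220.    0.]
scene stopper 0.66 [190. 222.] [ 607. -347.    0.]
scene open_can 0.6 [279. 203.] [ 458. -196.    0.]
scene open_can 0.56 [219. 192.] [ 478. -351.    0.]
scene small_stopper 0.71 [288. 264.] [636. -79.  -0.]
scene straight_plug 0.96 [442. 308.] [618. 248.   0.]
side {'fov_y': 43.71640165932147, 'cx': 324.5930654381655, 'cy': 242.9317463763767, 'origin': array([-146.31264382, -752.77402074,  686.5593331 ]), 'attitude': array([ 0.80427863, -0.34570121,  0.18540835, -0.44637462])}
side stopper 0.8 [454. 318.] [ 612. -338.    0.]
side stopper 0.79 [456. 277.] [ 721. -269.    0.]
side stopper 0.66 [402. 294.] [ 606. -225.    0.]
side open_can 0.67 [422. 358.] [ 487. -356.    0.]
side open_can 0.57 [343. 318.] [ 475. -193.    0.]
side small_stopper 0.7 [360. 258.] [642. -86.   0.]
side straight_plug 0.81 [248. 211.] [613. 237.   0.]
side straight_plug 0.5 [360. 257.] [646. -85.   0.]
```

View pics/scene1.png

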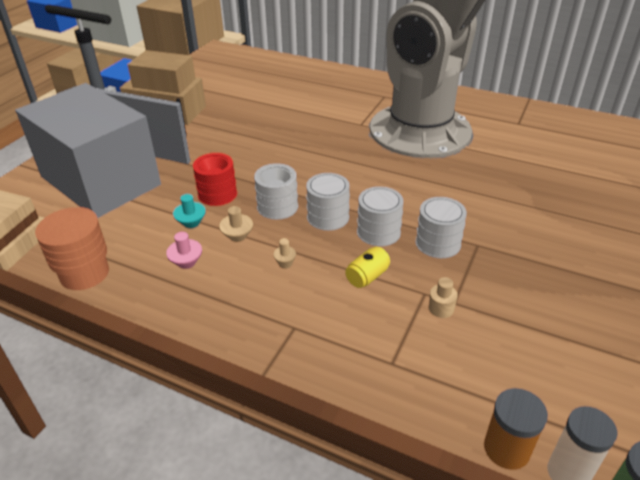

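View pics/side1.png

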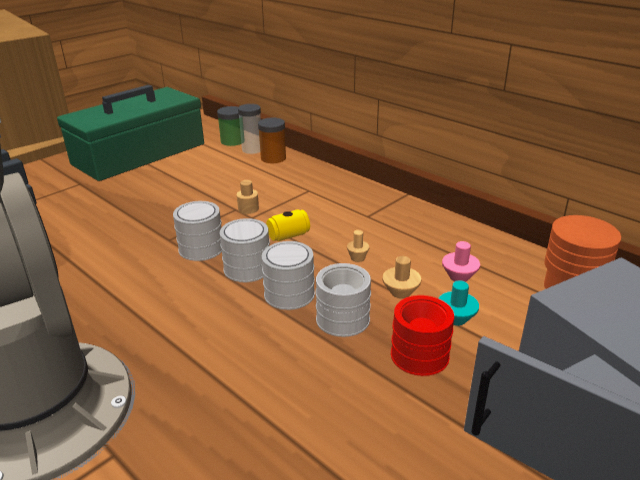

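The scene picture shows the pale wide stopper at about (236,238), with turquoise and pink copies at (189,212) and (184,250). The open steel can is at (276,190), at the left end of the row beside a red copy at (215,178). The side view agrees: stopper at (402,280), can at (343,298). I'll head for about (608,-222).

jog_arm(
  offset=[
    [-0.7, -0.71, 0],
    [-0.7, -0.71, 0],
    [-0.7, -0.71, 0],
    [-0.7, -0.71, 0],
    [-0.7, -0.71, 0],
  ],
  spin=[0, 0, 0, 0, 0],
)

```text
clock: 0.92
tool_pos: [326.3, 442.6, 205.5]
eef_rot: [0.187, 0.982, 0.0, -0.0]
contact_force: [1.0, -0.3, 0.1]
grip_width: 94.1
grip_force: 0.0
```

jog_arm(
  offset=[
    [-0.7, -0.71, 0],
    [-0.7, -0.71, 0],
    [-0.7, -0.71, 0],
    [-0.7, -0.71, 0],
    [-0.7, -0.71, 0],
  ],
  spin=[0, 0, 0, 0, 0],
)

```text
clock: 1.33
tool_pos: [404.3, 259.1, 205.8]
eef_rot: [0.187, 0.982, 0.0, 0.0]
contact_force: [1.6, 0.6, -0.1]
grip_width: 93.8
grip_force: 0.0
```

jog_arm(
  offset=[
    [-0.7, -0.71, 0],
    [-0.7, -0.71, 0],
    [-0.7, -0.71, 0],
    [-0.7, -0.71, 0],
    [-0.7, -0.71, 0],
  ],
  spin=[0, 0, 0, 0, 0],
)

```text
clock: 1.75
tool_pos: [482.5, 75.5, 205.9]
eef_rot: [0.187, 0.982, 0.0, 0.0]
contact_force: [0.1, 0.4, -0.2]
grip_width: 94.0
grip_force: 0.0
```

jog_arm(
  offset=[
    [-0.7, -0.71, 0],
    [-0.7, -0.71, 0],
    [-0.7, -0.71, 0],
    [-0.7, -0.71, 0],
    [-0.3, -0.3, 0],
  ],
  spin=[0, 0, 0, 0, 0],
)

```text
clock: 2.17
tool_pos: [552.3, -90.0, 205.9]
eef_rot: [0.189, 0.982, -0.001, 0.001]
contact_force: [-1.3, -0.3, -0.4]
grip_width: 93.8
grip_force: 0.0
```

jog_arm(
  offset=[
    [0, 0, 0],
    [0, 0, 0],
  ],
  spin=[0, 0],
)

```text
clock: 2.33
tool_pos: [551.3, -85.9, 205.3]
eef_rot: [0.188, 0.982, -0.0, -0.0]
contact_force: [0.8, -0.2, 0.2]
grip_width: 93.9
grip_force: 0.0
```

```bash
python3 - <<'E'
from h import *
s=get_state(); print(s["clock"],s["tool_pos"],s["eef_rot"],s["joint_pos"])
c=calibration("wrist"); im=camera("wrist"); print(c)
for t,z in [("stopper",0),("open_can",0)]:
    for d in place_of("wrist",t)[:5]: print(t,round(d["confidence"],2),np.round(d["point"]),np.round(at_z(c,d["point"],z),1))
cv2.imwrite("pics/w1.png",im)
E
```

```text
2.3333 [551.27082953 -85.91365285 205.34342545] [ 1.87883117e-01  9.82191368e-01 -1.94281464e-04 -1.17417643e-04] [-0.41342393  0.2569378   0.54143558  1.89570503 -0.15294379  1.02987933
  1.38541304]
{'fov_y': 66.84420289288124, 'cx': 321.507653317678, 'cy': 242.45044562051018, 'origin': array([484.84244676, -59.33907734, 384.94878381]), 'attitude': array([0.82052325, 0.55792959, 0.06971834, 0.10293455])}
stopper 0.83 [139. 344.] [ 612.1 -341.     0. ]
stopper 0.7 [232. 401.] [ 722.4 -272.1    0. ]
stopper 0.62 [228. 306.] [ 606.6 -222.6    0. ]
open_can 0.74 [ 80. 255.] [ 491.3 -348.5    0. ]
open_can 0.57 [200. 188.] [ 473.3 -192.8    0. ]
```

View pics/w1.png

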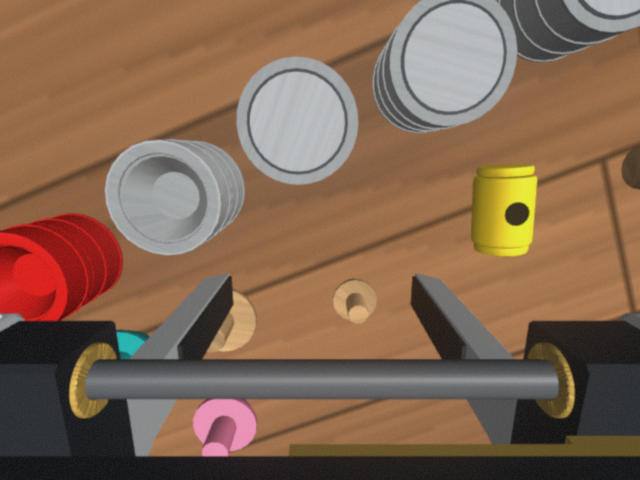

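The wrist picture shows the pale wide stopper at (228,320), the small one at (355,300), and the open can's rim centred near (158,197). All three cameras put the stopper at about (607,-222).

jog_arm(
  offset=[
    [-0.64, -0.66, 0],
    [-0.64, -0.66, 0],
    [-0.64, -0.66, 0.3],
    [-0.64, -0.66, 0.3],
    [0, 0, 0.8],
  ],
  spin=[0, 0, 0, 0, 0],
)

```text
clock: 2.9
tool_pos: [610.6, -227.0, 152.2]
eef_rot: [0.189, 0.982, -0.001, 0.003]
contact_force: [-0.1, 0.9, -0.7]
grip_width: 94.4
grip_force: 0.0
```

jog_arm(
  offset=[
    [0, 0, 0.7],
    [0, 0, 0],
    [0, 0, 0],
  ],
  spin=[0, 0, 0],
)

```text
clock: 3.15
tool_pos: [607.2, -219.4, 121.0]
eef_rot: [0.186, 0.983, 0.0, -0.001]
contact_force: [0.2, -0.2, 1.1]
grip_width: 93.8
grip_force: 0.0
```

```bash
python3 - <<'E'
from h import *
s=get_state(); print(s["clock"],s["tool_pos"],s["eef_rot"],s["joint_pos"])
c=calibration("wrist"); im=camera("wrist")
P=np.array(s["tool_pos"]); Rm=R.from_quat(s["eef_rot"])
for d in place_of("wrist","stopper")[:5]:
    X=at_z(c,d["point"],0); print(round(d["confidence"],2),np.round(d["point"]),np.round(X,1),np.round(Rm.inv().apply(X-P),1))
for d in cut_out("wrist","stopper")[:4]:
    print(d["point"],d["mask"].sum())
cv2.imwrite("pics/w2.png",im)
E
```

```text
3.15 [ 607.23980757 -219.40372058  120.98985907] [ 1.86227630e-01  9.82505815e-01  1.30970077e-04 -1.25553852e-03] [-0.1394355   0.51010994  0.52588581  1.77197101 -0.30721972  0.94447387
  1.71007047]
0.73 [314. 372.] [ 725.5 -273.4    0. ] [-130.1   -7.   120.7]
0.6 [197. 289.] [ 611.1 -339.     0. ] [ -47.7 -109.8  120.9]
0.59 [318. 238.] [ 606.8 -222.5    0. ] [ -1.  -3. 121.]
[316.4, 247.7] 6906
[164.6, 291.7] 3124
[312.3, 414.8] 2716
```

View pics/w2.png

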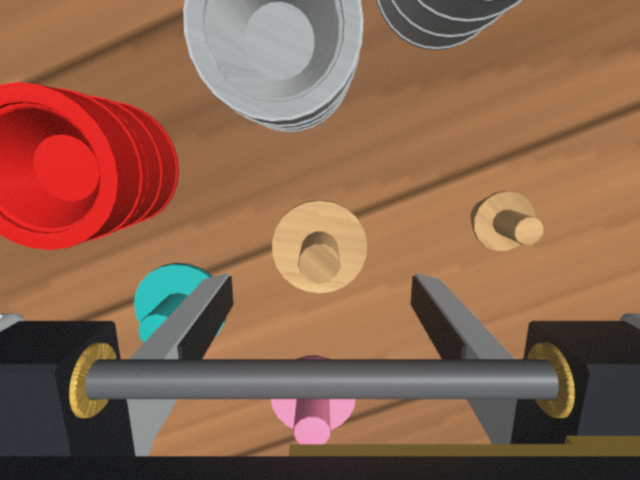

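The wrist picture shows the stopper's shoulder centred near (319,247) between the fingers. It sits 1 mm and 3 mm off the TCP line. Next I'll correct that, lower and grip.

jog_arm(
  offset=[
    [-0.02, -0.07, 0.5],
    [0, 0, 0.5],
    [0, 0, 0.5],
    [0, 0, 0.42],
    [0, 0, 0],
  ],
  spin=[0, 0, 0, 0, 0],
)

```text
clock: 3.72
tool_pos: [607.0, -222.6, 43.5]
eef_rot: [0.186, 0.982, 0.0, -0.001]
contact_force: [-0.3, 1.1, 0.2]
grip_width: 93.8
grip_force: 0.0
```

jog_arm(
  offset=[
    [0, 0, 0],
    [0, 0, 0],
    [0, 0, 0],
    [0, 0, 0],
    [0, 0, 0],
  ],
  spin=[0, 0, 0, 0, 0],
  grip=-1,
  squeeze=20,
)

```text
clock: 4.13
tool_pos: [608.0, -223.7, 45.6]
eef_rot: [0.187, 0.982, 0.0, 0.001]
contact_force: [1.0, 0.2, 0.1]
grip_width: 64.3
grip_force: 0.0
```

jog_arm(
  offset=[
    [0, 0, 0],
    [0, 0, 0],
    [0, 0, 0],
  ],
  spin=[0, 0, 0],
)

```text
clock: 4.38
tool_pos: [607.5, -223.6, 44.8]
eef_rot: [0.187, 0.982, -0.0, 0.0]
contact_force: [0.2, -1.4, -0.4]
grip_width: 43.9
grip_force: 0.0
```

jog_arm(
  offset=[
    [0, 0, 0],
    [0, 0, 0],
    [0, 0, 0],
    [0, 0, 0],
    [0, 0, 0],
  ],
  spin=[0, 0, 0, 0, 0],
)

```text
clock: 4.8
tool_pos: [607.5, -223.5, 44.6]
eef_rot: [0.187, 0.982, 0.0, -0.0]
contact_force: [0.3, 1.4, -0.8]
grip_width: 27.4
grip_force: 20.0
```

jog_arm(
  offset=[
    [0, 0, -0.4],
    [0, 0, -0.8],
    [0, 0, -0.9],
    [0, 0, -0.9],
    [0, 0, -0.4],
  ],
  spin=[0, 0, 0, 0, 0],
)

```text
clock: 5.22
tool_pos: [608.5, -224.6, 185.0]
eef_rot: [0.187, 0.982, -0.0, 0.002]
contact_force: [0.9, -0.2, -1.6]
grip_width: 27.4
grip_force: 20.0
```

jog_arm(
  offset=[
    [0, 0, 0],
    [0, 0, 0],
  ],
  spin=[0, 0],
)

```text
clock: 5.38
tool_pos: [607.7, -223.6, 181.0]
eef_rot: [0.187, 0.982, 0.0, 0.001]
contact_force: [-0.3, 0.3, -2.8]
grip_width: 27.7
grip_force: 20.0
```

```bash
cat > can.py <<'E'
from h import *
s=get_state(); print(s["clock"],s["tool_pos"],s["eef_rot"],s["grip_width"],s["grip_force"])
import time
def circ(r,z,C):
    a=np.linspace(0,2*np.pi,120); return [[C[0]+r*np.cos(t),C[1]+r*np.sin(t),z] for t in a]
out={}
for n in ["scene","side","wrist"]:
    c=calibration(n); im=camera(n); cv2.imwrite(f"pics/{n}_b.png",im)
    for d in place_of(n,"open_can")[:3]: print(n,"base",round(d["confidence"],2),np.round(at_z(c,d["point"],0),1))
    for d in cut_out(n,"open_can")[:3]:
        m=d["mask"].astype(np.uint8); b=cv2.mean(im,m)[:3]
        if b[2]-b[0]>50: continue
        # silhouette fit of the solid can: match mask to the hull of the projected top and bottom circles
        from scipy.optimize import minimize
        def sil(C):
            pts=np.array([proj(c,P) for P in circ(47,90,C)+circ(47,0,C)],np.float32)
            k=np.zeros((480*2,640*2),np.uint8)
            cv2.fillConvexPoly(k,np.round(cv2.convexHull(pts)*2*16).astype(int),1,shift=4)
            return cv2.resize(k*255,(640,480),interpolation=cv2.INTER_AREA)/255.
        f=lambda C:np.abs(sil(C)-m).sum()
        r=minimize(f,[474,-193],method="Nelder-Mead",options=dict(initial_simplex=[[474,-193],[484,-193],[474,-183]],xatol=.2))
        print(n,"sil",np.round(r.x,1),r.fun,m.sum(),round(d["confidence"],2))
E
python3 can.py
```

```text
5.3833 [ 607.66583804 -223.56369222  181.00295622] [1.86733019e-01 9.82410527e-01 1.26834804e-04 5.65441291e-04] 27.74210266508033 19.9848935008049
scene base 0.61 [ 475.2 -200.     0. ]
scene base 0.61 [ 491.6 -343.3    0. ]
scene sil [ 468.1 -194.5] 54.50588235294118 2091 0.82
side base 0.71 [ 485.6 -355.8    0. ]
side sil [ 473.2 -194.1] 86.29411764705881 3619 0.61
wrist base 0.57 [ 475.5 -192.8    0. ]
wrist base 0.55 [ 492.7 -348.6    0. ]
wrist sil [ 474.3 -193.7] 216.60392156862744 15261 0.92
```

jog_arm(
  offset=[
    [0.6, -0.1, 0],
    [0.85, -0.14, 0],
    [0.85, -0.14, 0],
    [0.7, -0.1, 0],
    [0.38, -0.06, 0],
  ],
  spin=[0, 0, 0, 0, 0],
)

```text
clock: 6.25
tool_pos: [470.6, -193.7, 180.3]
eef_rot: [0.187, 0.982, 0.0, -0.001]
contact_force: [1.2, -0.7, -2.3]
grip_width: 27.8
grip_force: 20.0
```

jog_arm(
  offset=[
    [0, 0, 0.4],
    [0, 0, 0.4],
    [0, 0, 0],
    [0, 0, 0],
  ],
  spin=[0, 0, 0, 0],
)

```text
clock: 6.58
tool_pos: [473.4, -194.2, 148.5]
eef_rot: [0.187, 0.982, -0.0, -0.001]
contact_force: [0.2, -0.2, -1.3]
grip_width: 27.3
grip_force: 20.0
```

```bash
cat > rel.py <<'E'
from h import *
s=get_state(); print(s["clock"],s["tool_pos"],s["eef_rot"],s["grip_width"],s["grip_force"])
P=np.array(s["tool_pos"]); Rm=R.from_quat(s["eef_rot"]); print(Rm.as_matrix()[:,2])
u=P[2]-44.6; tiles=[]
for n in ["scene","side","wrist"]:
    c=calibration(n); im=camera(n)
    k=cv2.resize(im,None,fx=4,fy=4,interpolation=cv2.INTER_CUBIC) if n!="wrist" else cv2.resize(im,None,fx=1.5,fy=1.5)
    f=4 if n!="wrist" else 1.5
    def dr(r,z,C,col):
        a=np.linspace(0,2*np.pi,100)
        q=np.array([proj(c,[C[0]+r*np.cos(t),C[1]+r*np.sin(t),z]) for t in a])
        cv2.polylines(k,[np.round(q*f).astype(int)],True,col,1)
    dr(47,90,(474,-194),(0,0,255)); dr(36,u+36,P[:2],(255,0,0)); dr(18,u,P[:2],(0,255,0)); dr(47,0,(474,-194),(0,0,255))
    x,y=np.array(proj(c,[474,-194,110]))*f
    x=int(np.clip(x-150,0,k.shape[1]-300)); y=int(np.clip(y-200,0,k.shape[0]-400)) 
    if n=="wrist": print(x,y)
    tiles.append(k[y:y+400,x:x+(265)] if n!="wrist" else k[y:y+400,x:x+270])
cv2.imwrite("pics/rel.png",np.hstack(tiles))
E
python3 rel.py
```

```text
6.5833 [ 473.39644887 -194.17929979  148.52630393] [ 1.86973094e-01  9.82364773e-01 -1.95157201e-04 -6.91095662e-04] 27.29043787732767 19.992308914661407
[-1.43079436e-03 -1.24998530e-04 -9.99998969e-01]
332 199
```

View pics/rel.png

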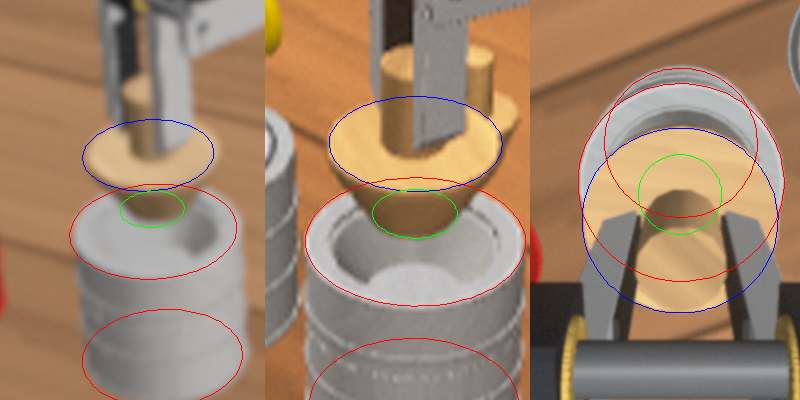

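All three views agree with the overlays to within about 1–2 mm. The blue and green circles lie on the stopper and the red one on the can rim (wrist crop: rim centre about (681,182)). Next I'll lower it in.

jog_arm(
  offset=[
    [0, 0, 0.25],
    [0, 0, 0.3],
    [0, 0, 0.3],
    [0, 0, 0],
    [0, 0, 0],
  ],
  spin=[0, 0, 0, 0, 0],
)

```text
clock: 7.15
tool_pos: [473.5, -194.2, 114.3]
eef_rot: [0.187, 0.982, -0.0, -0.001]
contact_force: [-0.5, 1.0, -2.0]
grip_width: 27.2
grip_force: 20.0
```

jog_arm(
  offset=[
    [0, 0, 0.06],
    [0, 0, 0.06],
    [0, 0, 0],
    [0, 0, 0],
  ],
  spin=[0, 0, 0, 0],
)

```text
clock: 7.48
tool_pos: [473.9, -194.1, 110.1]
eef_rot: [0.187, 0.982, 0.0, 0.0]
contact_force: [0.2, -0.6, -1.9]
grip_width: 27.7
grip_force: 20.0
```

jog_arm(
  offset=[
    [0, 0, 0.06],
    [0, 0, 0],
    [0, 0, 0],
  ],
  spin=[0, 0, 0],
)

```text
clock: 7.73
tool_pos: [473.8, -194.1, 107.4]
eef_rot: [0.187, 0.982, -0.0, -0.0]
contact_force: [-0.1, 0.3, -2.5]
grip_width: 27.8
grip_force: 20.0
```

jog_arm(
  offset=[
    [0, 0, 0.05],
    [0, 0, 0],
    [0, 0, 0],
  ],
  spin=[0, 0, 0],
)

```text
clock: 7.98
tool_pos: [473.8, -194.1, 105.4]
eef_rot: [0.187, 0.982, -0.0, -0.0]
contact_force: [0.6, 0.6, -1.7]
grip_width: 27.3
grip_force: 20.0
```

jog_arm(
  offset=[
    [0, 0, 0.04],
    [0, 0, 0],
    [0, 0, 0],
  ],
  spin=[0, 0, 0],
)

```text
clock: 8.23
tool_pos: [474.2, -194.2, 104.0]
eef_rot: [0.187, 0.982, -0.0, 0.0]
contact_force: [2.9, -0.9, -0.1]
grip_width: 27.8
grip_force: 20.0
```

jog_arm(
  offset=[
    [-0.016, 0.006, 0.03],
    [0, 0, 0],
    [0, 0, 0],
  ],
  spin=[0, 0, 0],
)

```text
clock: 8.48
tool_pos: [474.9, -194.4, 103.0]
eef_rot: [0.187, 0.982, -0.0, 0.0]
contact_force: [0.8, -0.9, 4.4]
grip_width: 27.4
grip_force: 20.0
```

jog_arm(
  offset=[
    [0, 0, 0.03],
    [0, 0, 0],
    [0, 0, 0],
  ],
  spin=[0, 0, 0],
)

```text
clock: 8.73
tool_pos: [475.3, -194.6, 102.4]
eef_rot: [0.187, 0.982, 0.0, 0.001]
contact_force: [-1.7, -0.4, 16.4]
grip_width: 27.5
grip_force: 20.0
```

The vertical force has jumped to 16 N at the expected height, so the stopper is home. I'll ease the grip, then open.

jog_arm(
  offset=[
    [0, 0, -0.02],
    [0, 0, 0],
  ],
  spin=[0, 0],
  squeeze=5,
)

```text
clock: 8.9
tool_pos: [475.0, -194.4, 102.6]
eef_rot: [0.187, 0.982, -0.0, 0.001]
contact_force: [2.5, -2.4, 4.6]
grip_width: 27.7
grip_force: 5.0
```

jog_arm(
  offset=[
    [0, 0, 0],
    [0, 0, 0],
    [0, 0, 0],
    [0, 0, 0],
    [0, 0, 0],
  ],
  spin=[0, 0, 0, 0, 0],
  grip=0.2,
)

```text
clock: 9.32
tool_pos: [474.3, -194.0, 102.1]
eef_rot: [0.187, 0.982, -0.0, -0.0]
contact_force: [-0.1, 1.3, 0.3]
grip_width: 55.4
grip_force: 0.0
```

jog_arm(
  offset=[
    [0, 0, 0],
    [0, 0, -0.3],
    [0, 0, -0.7],
    [0, 0, -0.8],
    [0, 0, -0.8],
  ],
  spin=[0, 0, 0, 0, 0],
)

```text
clock: 9.73
tool_pos: [473.8, -194.3, 207.2]
eef_rot: [0.187, 0.982, -0.0, -0.001]
contact_force: [0.3, 0.1, 0.3]
grip_width: 56.4
grip_force: 0.0
```

jog_arm(
  offset=[
    [-0.9, 0, 0],
    [-0.9, 0, 0],
    [-0.9, 0, 0],
    [0, 0, 0],
  ],
  spin=[0, 0, 0, 0],
)

```text
clock: 10.07
tool_pos: [579.6, -234.6, 205.5]
eef_rot: [0.186, 0.983, -0.001, 0.0]
contact_force: [-1.6, 1.2, -0.4]
grip_width: 56.3
grip_force: 0.0
```

```bash
cat > fin.py <<'E'
from h import *
s=get_state(); print(s["clock"],s["tool_pos"],s["contact_force"],s["grip_width"])
T=[]
for n in ["scene","side"]:
    c=calibration(n); im=camera(n); f=4
    for d in place_of(n,"stopper")[:4]: print(n,round(d["confidence"],2),np.round(at_z(c,d["point"],59),1))
    k=cv2.resize(im,None,fx=f,fy=f,interpolation=cv2.INTER_CUBIC)
    for r,z,col in [(47,90,(0,0,255)),(36,95,(255,0,0)),(14,135,(0,255,0))]:
        q=np.array([proj(c,[474.5+r*np.cos(t),-194.2+r*np.sin(t),z]) for t in np.linspace(0,6.28,100)])
        cv2.polylines(k,[np.round(q*f).astype(int)],True,col,1)
    x,y=[int(v*f) for v in proj(c,[474.5,-194.2,90])]
    T.append(k[y-220:y+220,x-200:x+200])
cv2.imwrite("pics/fin.png",np.hstack(T))
E
python3 fin.py
```

```text
10.0667 [ 579.64562355 -234.55721405  205.54651173] [-1.62979748  1.21534732 -0.35278483] 56.32069140865433
scene 0.79 [ 473.2 -189.    59. ]
scene 0.75 [ 661.2 -290.4   59. ]
scene 0.72 [ 771.9 -226.7   59. ]
side 0.91 [ 471.9 -197.6   59. ]
side 0.91 [ 551.7 -378.2   59. ]
side 0.82 [ 654.5 -312.3   59. ]
```

View pics/fin.png

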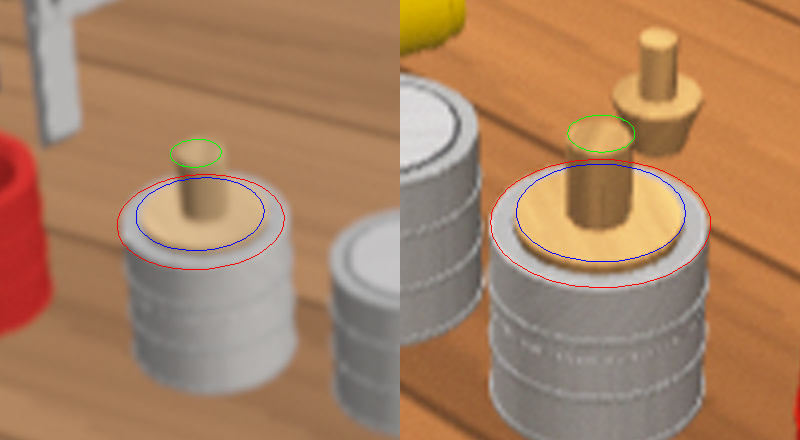

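The stopper sits upright in the mouth. Its shoulder (side crop, about (600,213)) and knob top (600,133) match the predicted home circles, and the can is where it was. The gripper is clear, so I'll hand in.

```bash
python3 -c "
from workcell import *
print(hand_in())"
```

```text
the job is handed in; nothing more can be done
None
```

The wide stopper sits fully home and upright in the open can, released with the gripper clear, and I handed the job in at about 10 s; the pictures show the can still in its place, and no verdict was returned.

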